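# Uncap a feeding bottle and shut its cap in the steriliser

## Robot

A 6-joint arm with a two-finger parallel gripper is mounted at the origin on the work surface. World frame = base frame: x ahead of the robot, y to its left, z up, the work surface at z = 0. Lengths are in m, angles in rad, forces in N, time in s.
With the tool pointing down it reaches from about 0.275 to 0.875 m from the base axis. Payload 12.5 kg.
Tool frame: the origin (TCP) lies at the very end of the fingers, on their centre line; the grasp point (between the pads) lies 19 mm behind it; z points along the fingers, y is the line along which they close (so a half turn about z gives the same grasp; the last joint's range is limited). The gripper opens to 85 mm and grips with 20 to 120 N. Pads are 22 mm wide; open, the fingers measure 114 mm over their backs; the gripper's body (76 mm by 85 mm) begins 54 mm behind the grasp point. The pads swing forward as they close: fully open they stand 13 mm farther back than shut.
Start: joints at [1.141, 0.351, 1.652, -0, 1.139, -0.085], TCP at [0.186, 0.518, 0.207] pointing down, gripper open.
Joint ranges: [-2.75, 2.75], [-0.79, 2.1], [0.01, 2.65], [-1.57, 4.71], [0.07, 3.14], [-2.87, 2.87]. Speed limits (rad/s): [2.22, 2.22, 2.79, 3.14, 3.14, 3.14].

## Interface

Orientations are given as a 3x3 rotation matrix whose columns are the frame's x, y, z axes.
In Python, from bench import manip gives the robot as it stands. Calls block until the motion is done:
- manip.move_ptp(position, orientation): joint-space move of the TCP to a pose.
- manip.move_l(position, attitude=None, max_speed=0.15): straight line of the TCP; attitude=None keeps the orientation; max_speed is the mean speed in m/s.
- manip.move_j(angles): joint-space move.
- manip.set_gripper(opening, effort=None): opening from 0.0 (shut) to 1.0 (fully open); effort is the grip in N (None keeps the last); returns when the fingers have stopped.
- manip.dwell(seconds).
- manip.inverse_kinematics(position, orientation): joint angles nearest the present ones, or None.
- manip.grab_frame(name): name is "scene" or "top"; returns (picture, depth): 384x512x3 uint8, red, green, blue; 384x512 float32, m along the optical axis (not along the pixel's ray), 0 where there is no reading.
- manip.get_calibration(name): a dict with "camera_matrix" (3x3 intrinsics, pixels), "k1" (the pictures are not rectified: a ray, as slopes to the right and down, at radius r is drawn at 1 + k1 r^2 times it, then the intrinsics apply), "R" (3x3) and "t" (3): a world point X has camera coordinates R X + t. Camera axes: x right, y down, z forward; pixel columns grow to the right and rows downward; lengths in m; the calibration is good to about 2 mm. A picture is of the moment at which its call begins. get_calibration takes no time and is no camera call.
A pose or a line that the arm cannot do raises manip.Unreachable and nothing moves.
- manip.sign_off(): hands the job in; it is judged then, once.
Trained networks look in the newest picture that a camera, given by its name, has taken for a name from the list of things; names that differ only in an ending like _2 or _b are one class to them, and where a whole thing is asked for, a point or a joint stands for the part that bears it (a point fixed in the world has none). Each returns a list of dicts, best first, with "confidence" (0 to 1); they miss things now and then, are a little off and sometimes report something else, mostly with a low value. They report only what shows in the picture. A call takes as long as a camera call. They do not tell look-alikes from the thing itself.
- manip.look_for(camera, name): "at" ([x, y, z] in m, in world coordinates, good to about 4 mm: the middle of the surface that is visible of it).
Readings, each from a call of its own:
- manip.current_time(): time.
- manip.current_qpos(): joint angles.
- manip.current_joint_vel(): joint speeds.
- manip.current_joint_torque(): joint torques, N m.
- manip.current_ee_pos(): TCP position.
- manip.current_tcp_rot(): TCP orientation.
- manip.current_force(): force on the tool from outside, world axes, zero at the start.
- manip.current_ft_torque(): the same for the moment, N m.
- manip.current_grip_width(): opening from 0.0 (shut) to 1.0 (fully open).
- manip.current_grip_force(): force on a finger pad.
Only numpy, scipy, OpenCV 4.12 (cv2) and the standard library are available. Lean on these libraries where they do the work, as an engineer would, in place of code of your own. Each camera call takes 0.05 s, during which the arm holds its last target. There are 200 camera calls.

## Task

Pull the tight click-fit cap straight up off the taller of the two feeding bottles, stand it mouth down in the steriliser's open drawer, let go, and then push the drawer fully shut. Leave the shorter bottle's cap on and do not push the bowl or the steel tumbler out of place.

Things in the scene. Friction and masses are not known exactly. Their poses are not given: they have to be found in the camera images.
- cap_tall: Grey cap of the taller bottle, a round cup mouth down: 53 mm in diameter, 58 mm high, slanted in above 46 mm, about 45 g. Origin at the centre of its mouth (bottom rim), z up through its closed top. A spring detent holds it on the neck: it comes off straight up at roughly 8 to 15 N, is free after 10 mm, and clear of the teat inside it after 50 mm.
- cap_short: Identical cap on the shorter bottle; same origin and axes. It must stay on.
- warmer_tall_seat (a point): Centre of the shoulder on which the cap of the taller bottle sits, 165 mm above the counter; z up. The bottle (amber, 60 mm in diameter) is locked in a white round warmer, 116 mm in diameter and 85 mm high, fixed to the counter.
- warmer_short_seat (a point): The same point on the shorter bottle, 115 mm above the counter, in an identical warmer, fixed to the counter. The two warmers may stand either way round.
- tray (a point): Point on the steriliser drawer's floor, 22 mm above the counter, midway between its side walls, 61 mm behind the inner face of its front; moves with it. x: the way the drawer shuts, y left, z up. Inside the drawer is 215 mm long, 178 mm wide; side walls reach 88 mm, front panel 98 mm above the counter. What lies in the open behind the front is as long as the joint value less 6 mm.
- steriliser_front (a point): Middle of the upper front edge of the white steriliser cabinet (260 mm deep, 220 mm wide, 110 mm high, fixed to the counter), straight above the line where the front of the shut drawer lies; x away from the front. The cabinet roofs the part of the drawer that is pushed in, 76 mm above the drawer floor.
- steriliser_drawer0_handle (a point): Middle of the drawer's bar handle, 72 mm above the counter: a round bar 11 mm thick, 110 mm long along y, standing 35 mm off the drawer's front (towards -x of the tray's axes).
- steriliser_drawer0 (a joint): How far the drawer stands open, m: 0 is fully shut, it opens towards the robot. It slides easily (about 1 N).
- snack_bowl: Bystander: white bowl, 110 mm across, 45 mm high. Origin: centre of its underside.
- tumbler: Bystander: steel drinking tumbler, 76 mm across, 190 mm high. Origin: centre of its underside.
There are look-alikes about, which are no part of the job. Leave any green or red look-alike of the cap_tall alone. Leave any green or red look-alike of the part that bears warmer_tall_seat alone.

How it is judged:
On the way, in this order (a step that is already met when the one before it is completed fails the run):
1. the cap has been pulled up clear of the taller bottle (z of cap_tall in the frame of warmer_tall_seat above 0.045 m), for 0.1 s.
2. the cap stands mouth down on the floor of the open drawer, let go (x of cap_tall in the frame of tray between -0.06 and 0.15 m and y of cap_tall in the frame of tray between -0.09 and 0.09 m and z of cap_tall in the frame of tray between -0.01 and 0.012 m and angle between cap_tall's own z axis and vertical below 0.25 rad and value of joint steriliser_drawer0 above 0.05 m and contact force between cap_tall and the fingers below 0.1 N), for 0.2 s.
At the end, for the whole second after the job is handed in: The taller bottle's cap stands mouth down (within 14 degrees) at rest on the floor of the steriliser's drawer, and the drawer is shut to within 8 mm (x of cap_tall in the frame of tray between -0.06 and 0.15 m and y of cap_tall in the frame of tray between -0.09 and 0.09 m and z of cap_tall in the frame of tray between -0.01 and 0.012 m and angle between cap_tall's own z axis and vertical below 0.25 rad and value of joint steriliser_drawer0 below 0.008 m and linear speed of cap_tall below 0.03 m/s); the robot touches nothing.
It fails at once if the shorter bottle's cap is pulled off its seat by more than 6 mm (distance between cap_short and warmer_short_seat above 0.006 m).
It fails at once if the bowl or the tumbler is moved by more than 40 mm (distance of any of snack_bowl, tumbler from where it was at the start of the episode above 0.04 m).
It also fails if it takes over 64 s, if anything falls off the work surface, if the arm or the gripper's body presses on something with over 40 N, if the wrist force passes 120 N, or if a joint passes its speed limit or range.

## Working session

There is one attempt and no reset: what is moved stays moved. The work goes in short steps, each a Python script; the robot and the scene stay as the last script left them, time stands still between calls to the robot, and variables do not carry over. Pictures are saved under pics/ and viewed, at most 10 in all, crops included, and the job is handed in when it is done.

```bash
mkdir -p pics; ls; cat > h.py <<'E'
import numpy as np, cv2
from bench import manip as m
def grab(n,f):
    p,d=m.grab_frame(n); cv2.imwrite(f'pics/{f}.png',p[:,:,::-1]); np.savez(f'pics/{f}.npz',p=p,d=d); return p,d
def cloud(n,d):
    c=m.get_calibration(n); K=np.array(c['camera_matrix'],float); R=np.array(c['R']); t=np.array(c['t'])
    # drawn = (1+k1 r^2) * ray -> OpenCV k1 model
    v,u=np.mgrid[:d.shape[0],:d.shape[1]]
    s=cv2.undistortPoints(np.stack([u,v],-1).reshape(-1,1,2).astype(float),K,np.array([c['k1'],0,0,0.])).reshape(*d.shape,2)
    P=np.dstack([s*d[...,None],d]); W=(P-t)@R
    W[d<=0]=np.nan; return W
E
python3 - <<'E'
from h import *
print(m.current_time())
for n in('scene','top'):
    p,d=grab(n,n+'0'); 
    for k in('cap_tall','warmer_tall_seat','tray','steriliser_drawer0_handle','steriliser_front','snack_bowl','tumbler'):
        print(n,k,[(np.round(r['at'],3).tolist(),round(r['confidence'],2)) for r in m.look_for(n,k)])
a=cv2.imread('pics/scene0.png');b=cv2.imread('pics/top0.png')
cv2.imwrite('pics/both.png',cv2.resize(np.hstack([a,b]),(800,300)))
print(m.get_calibration('scene'))
E
```

```text
pics
0.0
scene cap_tall [([0.676, 0.452, 0.049], 0.82), ([0.598, 0.306, 0.208], 0.79), ([0.447, 0.288, 0.049], 0.56), ([0.756, -0.207, 0.092], 0.52)]
scene warmer_tall_seat [([0.609, 0.318, 0.081], 0.89), ([0.475, 0.658, 0.086], 0.62), ([0.254, 0.357, 0.085], 0.6), ([0.535, 0.119, 0.075], 0.4)]
scene tray [([0.557, -0.277, 0.054], 0.92), ([0.518, 0.11, 0.16], 0.51)]
scene steriliser_drawer0_handle []
scene steriliser_front [([0.761, -0.208, 0.092], 0.64)]
scene snack_bowl [([0.705, -0.021, 0.022], 0.87)]
scene tumbler []
top cap_tall [([0.432, 0.274, 0.057], 0.64), ([0.657, 0.43, 0.054], 0.57), ([0.578, 0.293, 0.218], 0.53)]
top warmer_tall_seat [([0.44, 0.625, 0.082], 0.84), ([0.56, 0.276, 0.086], 0.74), ([0.228, 0.324, 0.086], 0.7)]
top tray [([0.596, -0.275, 0.024], 0.97)]
top steriliser_drawer0_handle [([0.594, -0.276, 0.024], 0.65), ([0.581, 0.295, 0.218], 0.19)]
top steriliser_front [([0.712, -0.247, 0.108], 0.92)]
top snack_bowl [([0.716, -0.011, 0.023], 0.62)]
top tumbler [([0.529, 0.455, 0.188], 0.69)]
{'camera_matrix': array([[465.72132001,   0.        , 249.83551644],
       [  0.        , 465.72132001, 188.22447693],
       [  0.        ,   0.        ,   1.        ]]), 'k1': 0.001006467713926021, 'R': array([[-0.74317169,  0.6690944 ,  0.00291835],
       [ 0.47751925,  0.53343185, -0.69815888],
       [-0.46869094, -0.51745835, -0.71593691]]), 't': array([ 0.23453124, -0.22026593,  1.93055146])}
```

View pics/scene0.png

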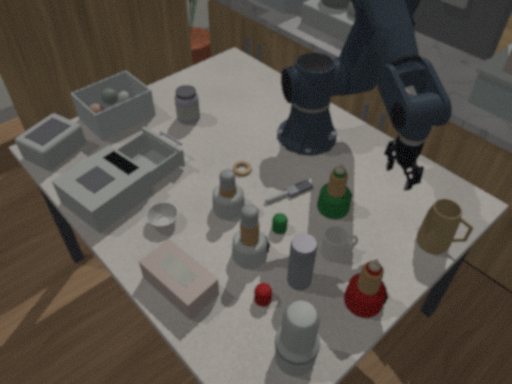

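View pics/top0.png

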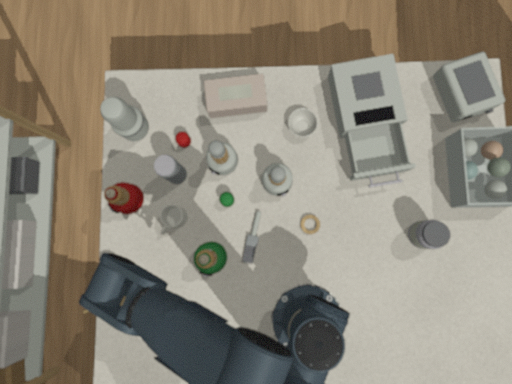

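The scene shows two white warmers: pixels (228,195) carries the lower bottle and (250,235) the higher. Red (365,290) and green (335,195) bottles are look-alikes, as are the loose red cap (263,293) and green cap (279,223). The drawer is open at (155,160), with its handle at about (180,145). The candidate is the grey cap at scene (249,218), top (217,150). I'll measure both bottles and check an enlarged crop.

```bash
python3 - <<'E'
from h import *
from scipy.optimize import least_squares
W={};P={}
for n in('scene','top'):
    z=np.load(f'pics/{n}0.npz'); W[n]=cloud(n,z['d']); P[n]=z['p']
def near(n,c,r,z0,z1):
    w=W[n]; return w[(np.hypot(w[...,0]-c[0],w[...,1]-c[1])<r)&(w[...,2]>z0)&(w[...,2]<z1)]
def fit(Q,R,c):
    s=least_squares(lambda p:np.hypot(Q[:,0]-p[0],Q[:,1]-p[1])-R,c,loss='soft_l1',f_scale=.002); return np.round(s.x,4),len(Q),round(float(np.median(abs(s.fun))),4)
w=W['top']
for n in W:
  for nm,c in(('tall',(.585,.298)),('short',(.53,.13))):
    Q=near(n,c,.06,.1,.3); zt=np.percentile(Q[:,2],98); print(n,nm,'top z',zt.round(4))
    s=.165 if nm=='tall' else .115
    print(' cap side',fit(near(n,c,.045,s+.004,s+.046),.0265,c))
    T=near(n,c,.05,s+.050,s+.07); print(' cap top mean',T.mean(0).round(4),len(T))
    B=near(n,c,.08,.01,.075); print(' warmer side',fit(B,.058,c))
  # bystanders/neigh
# steriliser cabinet top
Q=near('top',(.76,-.21),.3,.102,.118); Q=Q[Q[:,1]<-.08]
r=cv2.minAreaRect((Q[:,:2]*1000).astype(np.float32)); print('cab',r,np.round(cv2.boxPoints(r)),np.median(Q[:,2]))
Q=near('scene',(.76,-.21),.3,.102,.118); Q=Q[Q[:,1]<-.08]
r=cv2.minAreaRect((Q[:,:2]*1000).astype(np.float32)); print('cab',r,np.round(cv2.boxPoints(r)),np.median(Q[:,2]))
for n in W:
  print('tumbler',n,np.median(near(n,(.53,.46),.06,.18,.2),0))
  print(n,'objs near tall by height>0.03:')
a=cv2.resize(P['scene'][150:290,190:330],(600,600),interpolation=cv2.INTER_CUBIC)
cv2.imwrite('pics/crop.png',a[:,:,::-1])
b=cv2.resize(P['top'][50:210,320:480],(600,600),interpolation=cv2.INTER_CUBIC)
cv2.imwrite('pics/crop2.png',b[:,:,::-1])
E
```

```text
scene tall top z 0.225
 cap side (array([0.584 , 0.2937]), 180, 0.0008)
 cap top mean [0.5871 0.2979 0.221 ] 181
 warmer side (array([0.5824, 0.2918]), 505, 0.0014)
scene short top z 0.1756
 cap side (array([0.5298, 0.1325]), 137, 0.0058)
 cap top mean [0.5113 0.1023 0.1712] 89
 warmer side (array([0.502 , 0.0914]), 419, 0.0017)
top tall top z 0.2273
 cap side (array([0.5852, 0.2952]), 56, 0.0004)
 cap top mean [0.5829 0.294  0.2217] 182
 warmer side (array([0.5867, 0.2979]), 173, 0.0014)
top short top z 0.178
 cap side (array([0.5052, 0.0955]), 8, 0.0002)
 cap top mean [0.5082 0.1022 0.1723] 102
 warmer side (array([0.506 , 0.0929]), 65, 0.0014)
cab ((713.8881225585938, -245.20118713378906), (412.4505310058594, 223.96295166015625), 8.62930679321289) [[ 493. -165.]
 [ 527. -387.]
 [ 935. -325.]
 [ 901. -104.]] 0.11041920575833826
cab ((718.4692993164062, -246.15597534179688), (408.1841125488281, 230.1858367919922), 8.2581148147583) [[ 500. -162.]
 [ 533. -389.]
 [ 937. -331.]
 [ 904. -103.]] 0.11056199620110761
tumbler scene [0.53920627 0.4703472  0.18935285]
scene objs near tall by height>0.03:
tumbler top [0.53382523 0.46857762 0.19005949]
top objs near tall by height>0.03:
```

View pics/crop.png

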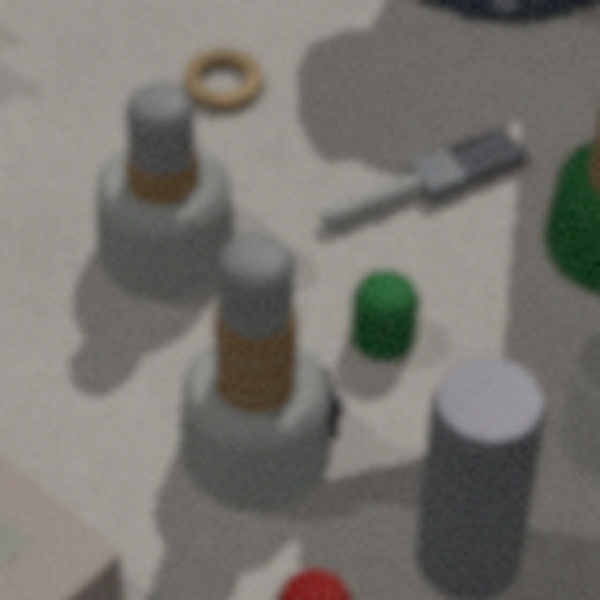

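View pics/crop2.png

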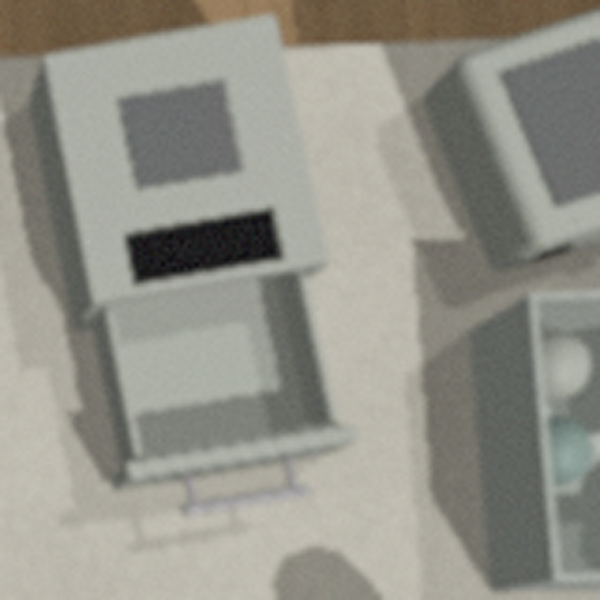

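The crop confirms the target. The grey cap sits on the taller amber bottle (crop (257,285) = scene (250,216)). Its top is at about z 0.223 (0.165 + 0.058), against about 0.173 for the short one, and both are on white warmers. The drawer crop shows an empty drawer with its front panel at top (385,172) and handle at (385,182). Next I'll measure the drawer.

```bash
python3 - <<'E'
from h import *
for n in('top','scene'):
    W=cloud(n,np.load(f'pics/{n}0.npz')['d']); w=W.reshape(-1,3)
    w=w[(w[:,1]<-.05)&(w[:,1]>-.42)&(w[:,0]>.38)&(w[:,0]<1)&(w[:,2]>.015)]
    # cabinet roof only: z > .104
    Q=w[(w[:,2]>.105)&(w[:,2]<.117)]
    r=cv2.minAreaRect((Q[Q[:,0]>.62][:,:2]*1000).astype(np.float32)); print(n,'roof',r)
    a=np.radians(r[2] if r[2]<45 else r[2]-90)
    X=np.array([np.cos(a),np.sin(a)]);Y=np.array([-X[1],X[0]])
    q=np.c_[w[:,:2]@X,w[:,:2]@Y,w[:,2]]
    print('X',X, 'roof y range',np.percentile(Q[Q[:,0]>.62][:,:2]@Y,[1,99]))
    yc=np.mean(np.percentile(Q[Q[:,0]>.62][:,:2]@Y,[1,99]))
    s=q[abs(q[:,1]-yc)<.05]
    for x in np.arange(.38,.92,.01):
        k=s[(s[:,0]>=x)&(s[:,0]<x+.01)]
        if len(k): print(round(x,2),len(k),np.percentile(k[:,2],[5,50,95]).round(3),end=' | ')
    print()
E
```

```text
top roof ((795.3048706054688, -232.6044464111328), (247.0381622314453, 223.05828857421875), 8.823698997497559)
X [0.98816502 0.15339458] roof y range [-0.4597024  -0.24312142]
0.41 2 [0.068 0.068 0.069] | 0.42 67 [0.073 0.077 0.083] | 0.43 31 [0.069 0.075 0.081] | 0.44 13 [0.071 0.075 0.08 ] | 0.45 13 [0.069 0.074 0.079] | 0.46 139 [0.022 0.091 0.1  ] | 0.47 70 [0.085 0.096 0.102] | 0.48 29 [0.084 0.088 0.092] | 0.49 54 [0.017 0.022 0.027] | 0.5 70 [0.017 0.022 0.028] | 0.51 72 [0.016 0.022 0.027] | 0.52 71 [0.017 0.022 0.027] | 0.53 70 [0.016 0.022 0.027] | 0.54 74 [0.017 0.022 0.027] | 0.55 73 [0.017 0.022 0.028] | 0.56 72 [0.017 0.022 0.027] | 0.57 75 [0.017 0.021 0.028] | 0.58 69 [0.017 0.023 0.028] | 0.59 74 [0.017 0.022 0.026] | 0.6 68 [0.016 0.022 0.028] | 0.61 70 [0.017 0.021 0.027] | 0.62 112 [0.017 0.024 0.111] | 0.63 150 [0.018 0.106 0.115] | 0.64 129 [0.017 0.109 0.116] | 0.65 77 [0.106 0.111 0.117] | 0.66 85 [0.106 0.112 0.117] | 0.67 81 [0.107 0.112 0.116] | 0.68 74 [0.106 0.112 0.116] | 0.69 80 [0.104 0.11  0.114] | 0.7 82 [0.105 0.11  0.115] | 0.71 80 [0.105 0.11  0.1
[... 1242 characters left out ...]
113 0.117] | 0.66 55 [0.108 0.112 0.116] | 0.67 55 [0.108 0.111 0.116] | 0.68 57 [0.107 0.112 0.116] | 0.69 60 [0.107 0.11  0.115] | 0.7 57 [0.105 0.11  0.115] | 0.71 57 [0.105 0.11  0.114] | 0.72 54 [0.106 0.111 0.114] | 0.73 44 [0.11  0.114 0.118] | 0.74 60 [0.11  0.114 0.118] | 0.75 65 [0.109 0.114 0.119] | 0.76 62 [0.11  0.114 0.118] | 0.77 64 [0.109 0.114 0.119] | 0.78 67 [0.109 0.114 0.118] | 0.79 64 [0.109 0.114 0.117] | 0.8 63 [0.11  0.114 0.119] | 0.81 68 [0.108 0.114 0.118] | 0.82 70 [0.106 0.111 0.116] | 0.83 69 [0.105 0.11  0.114] | 0.84 69 [0.106 0.11  0.115] | 0.85 67 [0.106 0.11  0.115] | 0.86 69 [0.105 0.11  0.113] | 0.87 274 [0.021 0.075 0.112] | 0.88 5 [0.034 0.095 0.116] |
```

```bash
cat >> h.py <<'E'
A=0.1475
X=np.array([np.cos(A),np.sin(A),0]);Y=np.array([-X[1],X[0],0])
Rd=np.column_stack([X,-Y,[0,0,-1.]])   # tool down, closes along drawer Y
def uv(u,v,z): return u*X+v*Y+np.array([0,0,z])
E
python3 - <<'E'
from h import *
C=np.array([.585,.2945])
R0=np.array(m.current_tcp_rot())
for R in(Rd,Rd*[-1,-1,1]): print([np.round(m.inverse_kinematics(p,R),2) for p in([*C,.173],uv(.55,-.347,.03),uv(.40,-.347,.055),uv(.6,-.347,.055))])
p=np.array(m.current_ee_pos()); m.move_l(p+[0,0,.12])
m.move_ptp([*C,.30],Rd); m.set_gripper(1.0)
print(m.current_qpos(),m.current_force())
m.move_l([*C,.173],max_speed=.1); print(m.current_force(),m.current_ee_pos())
m.set_gripper(0.,50); print('w',m.current_grip_width(),m.current_grip_force(),m.current_force())
m.move_l([*C,.190],max_speed=.03); print(m.current_force(),m.current_grip_width())
m.move_l([*C,.30],max_speed=.12); m.dwell(.2)
print('w',m.current_grip_width(),m.current_grip_force(),m.current_force(),m.current_time())
p,d=grab('scene','lift'); cv2.imwrite('pics/liftc.png',cv2.resize(cv2.imread('pics/lift.png')[120:300,150:390],(800,600)))
E
```

```text
[array([ 0.4 ,  0.57,  1.39, -0.  ,  1.18,  1.82]), array([-0.49,  0.74,  1.49, -0.  ,  0.91,  0.94]), array([-0.65,  0.52,  1.82, -0.  ,  0.79,  0.77]), array([-0.44,  0.77,  1.35, -0.  ,  1.02,  0.98])]
[array([ 0.4 ,  0.57,  1.39, -0.  ,  1.18, -1.32]), array([-0.49,  0.74,  1.49, -0.  ,  0.91, -2.21]), array([-0.65,  0.52,  1.82, -0.  ,  0.79, -2.37]), array([-0.44,  0.77,  1.35, -0.  ,  1.02, -2.16])]
[3.96328611e-01 4.80570214e-01 1.22968578e+00 5.63194513e-05
 1.43118072e+00 1.81831662e+00] [ 0.19802609 -0.18752727  0.01928592]
[ 0.44833305 -0.49674628  0.14386591] [0.58530909 0.29462582 0.1737049 ]
w 0.6031716927829563 51.98730111122131 [-1.26332203 -0.97346695  5.72431026]
[-0.86112287 -0.79772939 -0.82224541] 0.6056201042141373
w 0.6037888337653338 56.99304185807705 [-0.0043628   0.43922612 -1.07034677] 7.475
```

View pics/liftc.png

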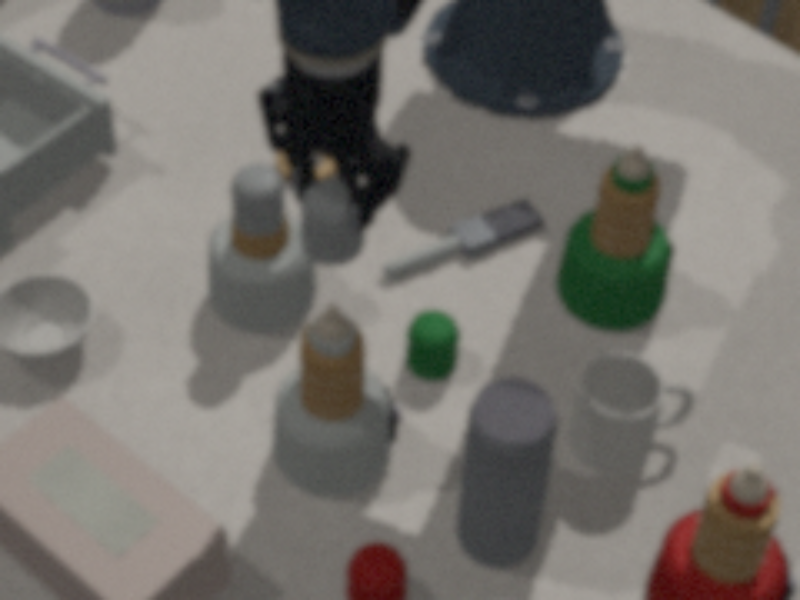

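The cap is off: it hangs in the gripper at crop (330,225) and the bare teat shows at (333,340). The short cap is still on at (258,200). I'll check the in-hand height from depth, then place it.

```bash
python3 - <<'E'
from h import *
W=cloud('scene',np.load('pics/lift.npz')['d']).reshape(-1,3)
Q=W[(np.hypot(W[:,0]-.585,W[:,1]-.2945)<.04)&(W[:,2]>.24)&(W[:,2]<.34)]
print('cap low z',np.percentile(Q[:,2],[0,1,3,10]).round(4),len(Q))
m.move_ptp(uv(.55,-.347,.25),Rd); print(m.current_grip_width(),m.current_time())
m.move_l(uv(.55,-.347,.06),max_speed=.12)
f0=np.array(m.current_force())
z=.040
while z>.020:
    m.move_l(uv(.55,-.347,z),max_speed=.03); f=np.array(m.current_force())-f0
    print(round(z,4),f.round(1))
    if f[2]>4: break
    z-=.002
print(m.current_time(),m.current_ee_pos())
E
```

```text
cap low z [0.288  0.2899 0.2912 0.2961] 247
0.6048368350172068 9.5417
0.04 [ 0.6 -0.   0.1]
0.038 [ 0.1  0.2 -0.3]
0.036 [-0.1 -0.3 -1.3]
0.034 [-0.7 -0.3 -0.1]
0.032 [1.  0.5 0.1]
0.03 [0.  1.6 7. ]
13.3417 [ 0.59581652 -0.26247348  0.03100087]
```

Contact came at TCP z 0.030, which is the drawer floor (22 mm) plus the 8 mm grip offset, as expected. Now I'll let go, retreat and check.

```bash
python3 - <<'E'
from h import *
m.set_gripper(.9); m.dwell(.4); print(m.current_grip_width(),m.current_grip_force())
m.move_l(uv(.55,-.347,.22),max_speed=.12)
m.move_ptp(uv(.33,-.347,.22),Rd); m.set_gripper(0.)
p,d=grab('top','placed'); W=cloud('top',d)
w=W.reshape(-1,3); q=np.c_[w@X,w@Y,w[:,2]]
k=q[(q[:,0]>.49)&(q[:,0]<.62)&(abs(q[:,1]+.347)<.08)&(q[:,2]>.04)&(q[:,2]<.1)]
print('cap',np.median(k,0).round(3),np.percentile(k[:,2],95),len(k))
h=q[(q[:,0]>.40)&(q[:,0]<.45)&(abs(q[:,1]+.347)<.07)&(q[:,2]>.06)&(q[:,2]<.09)]; print('handle',np.median(h,0).round(3),np.ptp(h[:,1]) if len(h) else 0)
cv2.imwrite('pics/placedc.png',cv2.resize(p[40:220,300:460,::-1],(533,600)))
print(m.current_time(),m.current_force())
E
```

```text
0.9036030811620338 0.0
cap [ 0.547 -0.338  0.077] 0.08354372374268736 205
handle [ 0.431 -0.348  0.075] 0.1201292691047336
17.4917 [-0.19947985 -0.26238668 -0.16377171]
```

View pics/placedc.png

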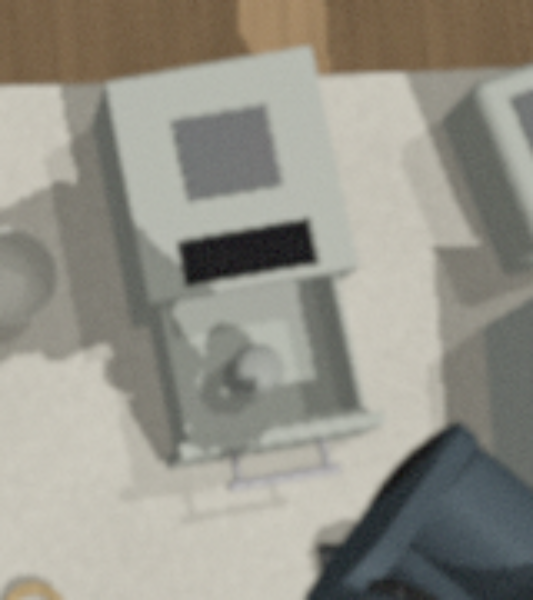

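The cap stands upright in the drawer at crop (262,365), top z about 0.081 (0.022 + 0.058), and is free of the gripper. The handle bar at (285,470) measures u = 0.431, z = 0.075. I'll push on it with closed fingers.

```bash
python3 - <<'E'
from h import *
v=-.348; z=.052
m.move_l(uv(.37,v,.15)); m.move_l(uv(.37,v,z),max_speed=.1)
f0=np.array(m.current_force())
F=lambda:(np.array(m.current_force())-f0)
m.move_l(uv(.41,v,z),max_speed=.06); print(F().round(1))
m.move_l(uv(.55,v,z),max_speed=.05); print('0.55',F().round(1))
u=.55
while u<.60:
    u+=.003; m.move_l(uv(u,v,z),max_speed=.03); m.dwell(.1); f=F()@X
    print(round(u,3),f.round(1),end=' | ')
    if f<-9: break
print(m.current_ee_pos()@X,m.current_time())
E
```

```text
[ 1.  -0.4 -1.4]
0.55 [-0.2  0.9  0. ]
0.553 -0.8 | 0.556 0.1 | 0.559 1.5 | 0.562 1.0 | 0.565 0.2 | 0.568 0.5 | 0.571 -5.6 | 0.574 -4.9 | 0.577 -2.1 | 0.58 -2.0 | 0.583 -2.3 | 0.586 -2.5 | 0.589 1.3 | 0.592 1.2 | 0.595 1.2 | 0.598 0.6 | 0.601 1.7 | 0.6009833342838263 29.0333
```

```bash
python3 - <<'E'
from h import *
p,d=grab('scene','push'); a=p[90:240,30:230,::-1]
p2,d2=grab('top','push2'); b=p2[40:220,300:460,::-1]
cv2.imwrite('pics/pushc.png',np.hstack([cv2.resize(a,(400,450)),cv2.resize(b,(400,450))]))
print(m.current_force(),m.current_ee_pos(),m.current_joint_torque())
E
```

```text
[-0.29493019 -0.45854915  0.13556955] [ 0.64558951 -0.25589828  0.05201272] [ 3.06612533e-02 -7.06364322e+01 -2.69250119e+01  8.18012140e-04
  4.32112838e-04  8.10175061e-05]
```

View pics/pushc.png

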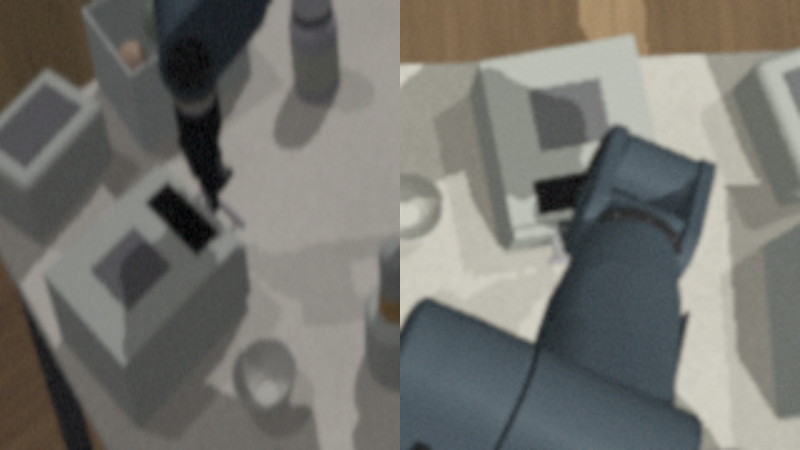

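The drawer looks shut. I'll back off and measure the front and handle.

```bash
python3 - <<'E'
from h import *
v=-.348; z=.052
m.move_l(uv(.45,v,z),max_speed=.12); print(m.current_force()); m.move_l(uv(.38,v,.2),max_speed=.2)
m.move_ptp([.3,.2,.35],Rd)
for n in('top','scene'):
    p,d=grab(n,n+'shut'); w=cloud(n,d).reshape(-1,3); q=np.c_[w@X,w@Y,w[:,2]]
    s=q[(abs(q[:,1]+.347)<.045)&(q[:,0]>.4)&(q[:,0]<.66)&(q[:,2]>.04)]
    print(n)
    for u in np.arange(.4,.66,.005):
        k=s[(s[:,0]>=u)&(s[:,0]<u+.005)]
        if len(k)>2: print(round(u,3),len(k),np.percentile(k[:,2],[5,50,95]).round(3),end=' | ')
cv2.imwrite('pics/shutc.png',np.hstack([cv2.resize(cv2.imread('pics/sceneshut.png')[90:240,30:230],(400,450)),cv2.resize(cv2.imread('pics/topshut.png')[40:220,300:460],(400,450))]))
print(m.current_time())
E
```

```text
[0.35908654 0.56143089 2.41605675]
top
0.435 36 [0.072 0.076 0.079] | 0.44 36 [0.071 0.077 0.081] | 0.445 10 [0.072 0.074 0.078] | 0.455 4 [0.072 0.077 0.078] | 0.47 3 [0.073 0.074 0.077] | 0.475 74 [0.05  0.087 0.101] | 0.48 41 [0.092 0.096 0.101] | 0.485 33 [0.093 0.098 0.102] | 0.49 27 [0.084 0.088 0.094] | 0.495 13 [0.082 0.088 0.091] | 0.535 20 [0.045 0.06  0.075] | 0.54 19 [0.056 0.073 0.081] | 0.545 24 [0.047 0.075 0.08 ] | 0.55 25 [0.05  0.078 0.084] | 0.555 24 [0.054 0.077 0.084] | 0.56 22 [0.058 0.079 0.083] | 0.565 26 [0.051 0.078 0.084] | 0.57 19 [0.068 0.079 0.083] | 0.575 15 [0.064 0.075 0.081] | 0.58 10 [0.064 0.077 0.08 ] | 0.585 3 [0.061 0.069 0.074] | 0.625 4 [0.107 0.11  0.113] | 0.63 47 [0.096 0.108 0.114] | 0.635 36 [0.105 0.11  0.115] | 0.64 40 [0.105 0.111 0.116] | 0.645 32 [0.107 0.111 0.116] | 0.65 41 [0.107 0.111 0.117] | 0.655 34 [0.107 0.113 0.115] | scene
0.435 11 [0.074 0.075 0.079] | 0.44 25 [0.068 0.077 0.079] | 0.445 15 [0.073 0.078 0.08 ] | 0.475 13 [0.094 0.097 0.099] | 0.48 23 [0.093 0.098 0.102] | 0.485 38 [0.084 0.094 0.1  ] | 0.49 57 [0.048 0.08  0.1  ] | 0.495 114 [0.043 0.067 0.089] | 0.535 3 [0.073 0.075 0.076] | 0.54 7 [0.047 0.069 0.077] | 0.545 15 [0.066 0.079 0.082] | 0.55 15 [0.048 0.075 0.081] | 0.555 18 [0.049 0.072 0.081] | 0.56 19 [0.048 0.078 0.085] | 0.565 27 [0.044 0.074 0.082] | 0.57 15 [0.044 0.075 0.084] | 0.575 27 [0.047 0.073 0.082] | 0.58 30 [0.045 0.066 0.079] | 0.585 22 [0.043 0.06  0.072] | 0.63 21 [0.107 0.11  0.114] | 0.635 20 [0.106 0.11  0.114] | 0.64 19 [0.109 0.113 0.117] | 0.645 28 [0.108 0.112 0.117] | 0.65 26 [0.108 0.111 0.115] | 0.655 25 [0.106 0.112 0.115] | 33.5167
```

View pics/shutc.png

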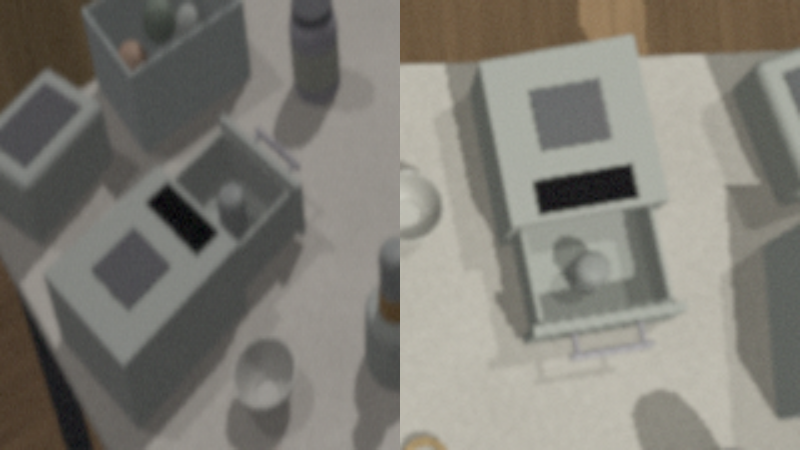

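Retreating pulled the drawer back open. The push picture shows the finger at (212,205) between the bar (232,215) and the front: it had slipped past the bar once the drawer hit its stop at u≈0.571. The cap still stands. This time I'll push on the front panel itself above the bar (bar top about 78 mm, panel to 98 mm), stop on contact force, and leave straight up.

```bash
python3 - <<'E'
from h import *
v=-.348; z=.085
m.move_ptp(uv(.42,v,.2),Rd); m.set_gripper(0.); m.move_l(uv(.42,v,z),max_speed=.15)
f0=np.array(m.current_force()); F=lambda:(np.array(m.current_force())-f0)
m.move_l(uv(.596,v,z),max_speed=.07); print(F().round(1))
u=.596
while u<.626:
    u+=.002; m.move_l(uv(u,v,z),max_speed=.03); f=np.mean([F()@X for _ in range(3)])
    print(round(u,3),f.round(1),end=' | ')
    if f<-4.5: break
p=np.array(m.current_ee_pos()); print(p@X,m.current_time())
m.move_l(uv(u-.004,v,z+.002),max_speed=.03); m.move_l(uv(u-.01,v,.2),max_speed=.15)
m.move_ptp([.4,.1,.35],Rd)
for n in('top','scene'):
    p,d=grab(n,n+'shut2'); w=cloud(n,d).reshape(-1,3); q=np.c_[w@X,w@Y,w[:,2]]
    s=q[(abs(q[:,1]+.347)<.045)&(q[:,0]>.4)&(q[:,0]<.66)&(q[:,2]>.04)]
    print(n)
    for u in np.arange(.4,.66,.005):
        k=s[(s[:,0]>=u)&(s[:,0]<u+.005)]
        if len(k)>2: print(round(u,3),len(k),np.percentile(k[:,2],[5,50,95]).round(3),end=' | ')
cv2.imwrite('pics/shutc2.png',np.hstack([cv2.resize(cv2.imread('pics/sceneshut2.png')[90:240,30:230],(400,450)),cv2.resize(cv2.imread('pics/topshut2.png')[40:220,300:460],(400,450))]))
print(m.current_time())
E
```

```text
[ 0.1 -0.4  0.7]
0.598 0.2 | 0.6 1.4 | 0.602 0.5 | 0.604 0.9 | 0.606 0.7 | 0.608 0.3 | 0.61 1.3 | 0.612 0.3 | 0.614 0.6 | 0.616 0.8 | 0.618 0.4 | 0.62 -0.4 | 0.622 -2.1 | 0.624 -0.4 | 0.626 -2.3 | 0.6261472327021089 42.9917
top
0.435 35 [0.071 0.077 0.081] | 0.44 33 [0.073 0.076 0.081] | 0.445 13 [0.069 0.073 0.075] | 0.455 4 [0.07  0.076 0.076] | 0.47 4 [0.072 0.074 0.077] | 0.475 78 [0.048 0.088 0.1  ] | 0.48 36 [0.093 0.098 0.102] | 0.485 36 [0.092 0.096 0.101] | 0.49 28 [0.084 0.089 0.096] | 0.495 15 [0.08  0.086 0.091] | 0.535 21 [0.046 0.065 0.078] | 0.54 23 [0.051 0.076 0.081] | 0.545 19 [0.051 0.077 0.083] | 0.55 26 [0.057 0.076 0.082] | 0.555 21 [0.066 0.077 0.082] | 0.56 25 [0.055 0.077 0.083] | 0.565 24 [0.065 0.079 0.085] | 0.57 18 [0.058 0.078 0.085] | 0.575 16 [0.063 0.077 0.08 ] | 0.58 11 [0.052 0.076 0.081] | 0.585 3 [0.062 0.065 0.072] | 0.625 5 [0.103 0.109 0.113] | 0.63 47 [0.1   0.109 0.113] | 0.635 35 [0.106 0.11  0.115] | 0.64 42 [0.106 0.112 0.117] | 0.645 33 [0.105 0.11  0.115] | 0.65 37 [0.106 0.112 0.117] | 0.655 35 [0.106 0.111 0.117] | scene
0.435 13 [0.069 0.076 0.078] | 0.44 26 [0.069 0.076 0.081] | 0.445 14 [0.071 0.075 0.081] | 0.475 13 [0.092 0.097 0.1  ] | 0.48 24 [0.093 0.097 0.102] | 0.485 33 [0.085 0.094 0.1  ] | 0.49 80 [0.047 0.077 0.099] | 0.495 94 [0.042 0.064 0.089] | 0.535 3 [0.065 0.071 0.072] | 0.54 6 [0.066 0.077 0.078] | 0.545 14 [0.06  0.076 0.082] | 0.55 15 [0.047 0.077 0.081] | 0.555 19 [0.052 0.077 0.081] | 0.56 15 [0.045 0.073 0.084] | 0.565 28 [0.049 0.077 0.083] | 0.57 23 [0.042 0.068 0.08 ] | 0.575 26 [0.044 0.073 0.081] | 0.58 27 [0.043 0.062 0.077] | 0.585 18 [0.044 0.058 0.075] | 0.63 27 [0.106 0.109 0.113] | 0.635 18 [0.107 0.111 0.114] | 0.64 21 [0.107 0.111 0.115] | 0.645 27 [0.107 0.112 0.117] | 0.65 23 [0.107 0.112 0.115] | 0.655 22 [0.107 0.111 0.114] | 46.0
```

View pics/shutc2.png

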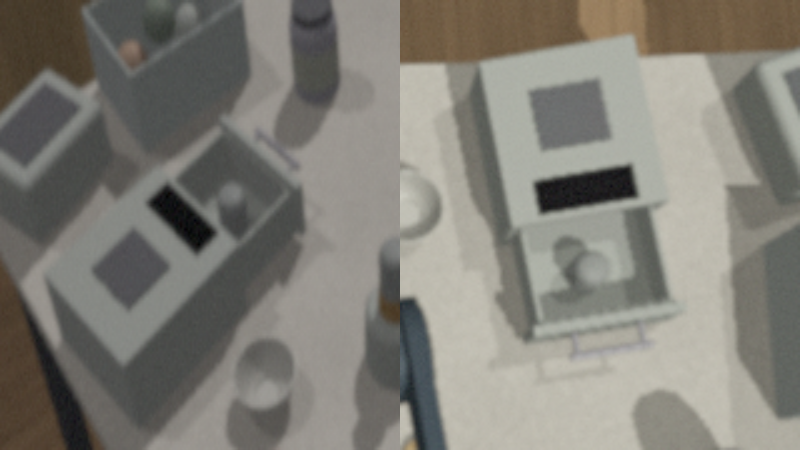

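The second push didn't move the drawer at all, so my idea of where the closed fingertips are must be wrong. I'll check it from the depth frames already saved, which costs no robot time.

```bash
python3 - <<'E'
from h import *
print(m.current_grip_width(),m.current_ee_pos(),np.round(m.current_tcp_rot(),3).tolist())
w=cloud('scene',np.load('pics/sceneshut2.npz')['d']).reshape(-1,3)
Q=w[(np.hypot(w[:,0]-.4,w[:,1]-.1)<.09)&(w[:,2]>.25)&(w[:,2]<.5)]
loc=np.c_[(Q-[.4,.1,.35])@X,(Q-[.4,.1,.35])@Y,Q[:,2]-.35]
for z in np.arange(-.02,.12,.01):
    k=loc[(loc[:,2]>=z)&(loc[:,2]<z+.01)]
    if len(k): print(round(z,2),len(k),'x',np.percentile(k[:,0],[2,98]).round(3),'y',np.percentile(k[:,1],[2,98]).round(3))
for n in('push','push2'):
    w=cloud('scene' if n=='push' else 'top',np.load(f'pics/{n}.npz')['d']).reshape(-1,3); q=np.c_[w@X,w@Y,w[:,2]]
    print(n)
    s=q[(abs(q[:,1]+.347)<.075)&(q[:,0]>.4)&(q[:,0]<.66)&(q[:,2]>.03)&(q[:,2]<.118)]
    for u in np.arange(.4,.66,.01):
        k=s[(s[:,0]>=u)&(s[:,0]<u+.01)]
        if len(k)>2: print(round(u,3),len(k),'z',np.percentile(k[:,2],[5,50,95]).round(3),'v',np.percentile(k[:,1],[5,95]).round(3),end=' | ')
E
```

```text
0.003213152906468312 [0.40046933 0.09965299 0.34965066] [[0.989, 0.146, -0.001], [0.146, -0.989, -0.0], [-0.001, 0.0, -1.0]]
0.02 5 x [0.007 0.011] y [-0.005  0.004]
0.03 22 x [-0.007  0.015] y [-0.013  0.013]
0.04 26 x [-0.005  0.014] y [-0.006  0.015]
0.05 24 x [-0.003  0.014] y [-0.013  0.014]
0.06 23 x [0.006 0.015] y [-0.022  0.02 ]
0.07 63 x [-0.007  0.017] y [-0.034  0.031]
0.08 51 x [-0.012  0.016] y [-0.04   0.038]
0.09 67 x [-0.006  0.02 ] y [-0.049  0.048]
0.1 83 x [-0.    0.02] y [-0.057  0.056]
0.11 122 x [-0.009  0.02 ] y [-0.058  0.061]
push
0.57 11 z [0.07  0.074 0.078] v [-0.357 -0.303] | 0.58 35 z [0.07  0.075 0.081] v [-0.369 -0.29 ] | 0.59 14 z [0.071 0.078 0.1  ] v [-0.395 -0.3  ] | 0.6 26 z [0.076 0.1   0.112] v [-0.386 -0.308] | 0.61 42 z [0.091 0.097 0.111] v [-0.399 -0.281] | 0.62 24 z [0.096 0.099 0.108] v [-0.413 -0.285] | 0.63 68 z [0.106 0.11  0.114] v [-0.416 -0.276] | 0.64 76 z [0.107 0.112 0.115] v [-0.411 -0.281] | 0.65 79 z [0.106 0.112 0.117] v [-0.408 -0.276] | push2
0.57 10 z [0.07  0.075 0.08 ] v [-0.31 -0.29] | 0.58 14 z [0.072 0.077 0.081] v [-0.312 -0.292] | 0.59 6 z [0.067 0.072 0.078] v [-0.304 -0.297] | 0.6 7 z [0.07  0.077 0.08 ] v [-0.302 -0.297] | 0.61 52 z [0.037 0.073 0.101] v [-0.307 -0.273] | 0.62 21 z [0.092 0.097 0.102] v [-0.298 -0.275] | 0.63 54 z [0.095 0.11  0.115] v [-0.319 -0.275] | 0.64 46 z [0.107 0.112 0.116] v [-0.323 -0.275] | 0.65 45 z [0.107 0.112 0.117] v [-0.33  -0.278] |
```

Depth shows the closed fingertips end about 27 mm above the nominal TCP. On the first push they rode over the bar and pushed the panel almost shut, and on the second they passed over the panel. I'll push the bar again with TCP z = 0.032, which puts the tips at about 59 mm, below the bar.

```bash
python3 - <<'E'
from h import *
v=-.348; z=.032
m.move_ptp(uv(.385,v,.12),Rd); m.move_l(uv(.385,v,z),max_speed=.15)
f0=np.array(m.current_force()); F=lambda:(np.array(m.current_force())-f0)
m.move_l(uv(.562,v,z),max_speed=.09); print(F().round(1),m.current_time())
u=.562
while u<.590:
    u+=.002; m.move_l(uv(u,v,z),max_speed=.04); f=np.mean([F()@X for _ in range(3)])
    print(round(u,3),f.round(1),end=' | ')
    if f<-5: break
p=np.array(m.current_ee_pos()); print(p@X,m.current_time())
m.move_l(uv(.50,v,z),max_speed=.1)
for n in('top','scene'):
    p,d=grab(n,n+'shut3'); w=cloud(n,d).reshape(-1,3); q=np.c_[w@X,w@Y,w[:,2]]
    s=q[(abs(q[:,1]+.347)<.075)&(q[:,0]>.5)&(q[:,0]<.66)&(q[:,2]>.04)&(q[:,2]<.118)]
    print(n)
    for u in np.arange(.5,.66,.005):
        k=s[(s[:,0]>=u)&(s[:,0]<u+.005)]
        if len(k)>2: print(round(u,3),len(k),np.percentile(k[:,2],[5,50,95]).round(3),end=' | ')
print(m.current_time(),m.current_force())
E
```

```text
[ 1.3 -1.1 -0.7] 50.5083
0.564 -3.5 | 0.566 -15.4 | 0.5637230886635938 51.0083
top
0.575 31 [0.069 0.076 0.081] | 0.58 23 [0.073 0.077 0.08 ] | 0.585 6 [0.067 0.075 0.078] | 0.59 3 [0.073 0.074 0.076] | 0.595 4 [0.069 0.07  0.078] | 0.605 4 [0.067 0.073 0.077] | 0.61 18 [0.046 0.072 0.101] | 0.615 134 [0.045 0.081 0.1  ] | 0.62 49 [0.093 0.097 0.103] | 0.625 63 [0.093 0.098 0.108] | 0.63 87 [0.089 0.108 0.115] | 0.635 64 [0.105 0.109 0.114] | 0.64 64 [0.107 0.111 0.116] | 0.645 62 [0.107 0.111 0.117] | 0.65 63 [0.107 0.111 0.117] | 0.655 57 [0.106 0.111 0.115] | scene
0.5 6 [0.07  0.079 0.104] | 0.505 24 [0.059 0.085 0.114] | 0.51 47 [0.066 0.101 0.115] | 0.515 7 [0.097 0.114 0.117] | 0.575 16 [0.072 0.075 0.078] | 0.58 40 [0.068 0.075 0.082] | 0.585 20 [0.072 0.075 0.079] | 0.59 8 [0.068 0.074 0.083] | 0.595 4 [0.073 0.075 0.076] | 0.6 3 [0.074 0.076 0.081] | 0.615 29 [0.093 0.096 0.1  ] | 0.62 20 [0.096 0.1   0.104] | 0.63 37 [0.105 0.109 0.113] | 0.635 37 [0.107 0.11  0.114] | 0.64 35 [0.108 0.112 0.117] | 0.645 42 [0.107 0.111 0.114] | 0.65 34 [0.109 0.113 0.117] | 0.655 45 [0.109 0.112 0.116] | 51.9167 [ 0.05855558  0.8152684  -0.3768884 ]
```

```bash
python3 - <<'E'
from h import *
cv2.imwrite('pics/fin.png',np.hstack([cv2.resize(cv2.imread('pics/sceneshut3.png')[100:240,50:190],(400,400),interpolation=2),cv2.resize(cv2.imread('pics/topshut3.png')[50:190,310:450],(400,400),interpolation=2)]))
E
```

```text
(no output)
```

View pics/fin.png

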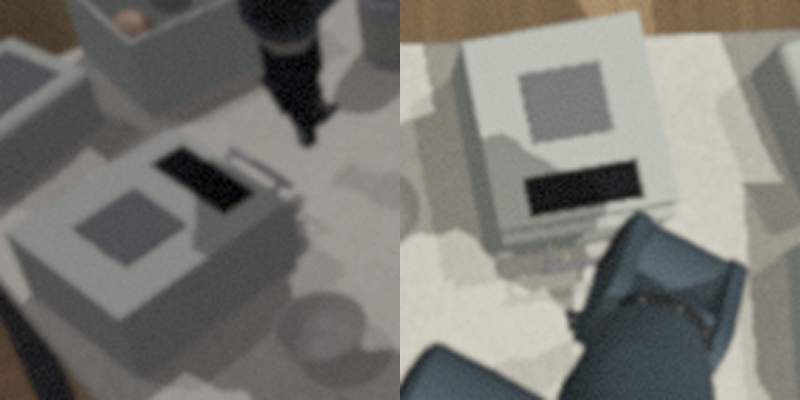

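The drawer front lies flush against the cabinet: handle at (258,168) in the left half, no gap at (590,222) in the right half. It came to a hard stop at about 15 N. The gripper is clear of the handle, so I'm handing in.

```bash
python3 -c "
from h import *
print(m.sign_off(), m.current_time())"
```

```text
the job is handed in; nothing more can be done
the job is handed in; nothing more can be done
```

I pulled the cap off the taller bottle, stood it mouth down in the drawer, pushed the drawer shut to its stop on the third try, and handed the job in at about 52 s; no verdict came back, and I could not see the cap once the drawer was shut.

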